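Hang the hand press on the crowded hook rack

TASK

Hang the hand press with the long narrow foot on the empty middle hook of the rack: bring its neck in between the prongs, gently push its collar back against the sprung pad, and lower it until the collar lies down on the prongs behind their upturned lips, then let go. Do not knock the tools hanging on either side or the other press on the table, and do not force the hook: how far it reaches out has to be felt.

Things in the scene. Friction and masses are not known exactly. Their poses are not given: they have to be found in the camera images.
- press_grip (a point): Centre of the handle of the hand press to hang: it stands upright on its foot, 228 mm tall, 0.45 kg. Light wooden handle 26 mm (x) x 30 mm (y), 70 mm tall, on a round 20 mm long steel ferrule; this point is 193 mm above the foot's underside. z up, x along the foot's long side (either way round is the same).
- press: The same press; origin: centre of its foot's underside. From below: long narrow flat steel foot 100 mm (x) x 44 mm (y) x 10 mm; round steel neck 14 mm across; collar; round ferrule 20 mm across and 20 mm long; handle.
- press_collar (a point): On the press's axis at the underside of its flat steel collar, 36 mm (x) x 40 mm (y) x 8 mm thick: 130 mm above the foot's underside, 63 mm below the handle's centre. Same axes.
- rack: Dark wooden hook rack fixed to the table: base board 170 x 440 x 14 mm, end posts 180 mm tall, cross rail (top at 175 mm) with five steel fork hooks 68 mm apart that point to the robot (-x). The middle one is empty, the others hold a tool each. Origin: centre of the base's underside; x away from the robot, square to the rail; y along the rail; z up.
- hook (a point): Where a hung tool's axis meets the level of the prongs' tops on the empty middle fork (165 mm up), as drawn. Fixed to the rack, rack axes. Right sideways and in height, but the fork is clamped in a slot and its real reach is NOT measured: fork, lips and pad together stand up to 20 mm nearer (-x) or farther (+x) than drawn (firmly; they do not slip).
- lips (a point): Middle of the fork's front ends as drawn (same unmeasured shift in x). Two prongs, each 8 mm wide, 20 mm apart, run from here 72 mm to +x; tops at this height. Their ends turn up into lips 10 mm high and 8 mm thick, so the lips' inner faces are 8 mm behind this point; the hung collar's front (-x) face lies against them. The neck has 3 mm free each side.
- pad (a point): Front face of the unpressed smooth plastic pad as drawn (same shift), 12 mm above the prongs' tops; 24 x 24 mm, 30 mm behind the lips' inner faces, so 6 mm too near for the collar. Sprung: gives from 3 N, slides 10 mm to +x, stop at 7 N (0.4 N/mm). Collar pressing it in 6 to 10 mm (5.4 N up) clears the lips and can go down. Damped (0.8 N per 10 mm/s). Over 30 N on the rack is too rough.
- round_press_grip (a point): Centre of the handle of another press standing on the table, the same but with a round foot 84 mm across: not to be used, leave it standing. 193 mm above the table.
- disc_tool_grip (a point): Centre of the handle of a tool hanging on the rack, 63 mm above its collar's underside; built as the press (130 mm from collar down to its lower end) but ending in a round flat disc 62 mm across and 8 mm thick at its lower end. 0.3 kg. z up, x as the rack's. Leave it hanging where it is; a hung press passes it with about 15 mm to spare beside it.
- blade_tool_grip (a point): Centre of the handle of a tool hanging on the rack, 63 mm above its collar's underside; built as the press (130 mm from collar down to its lower end) but ending in an upright steel blade 62 mm wide (along y), 4 mm thick and 75 mm tall at its lower end. 0.3 kg. z up, x as the rack's. Leave it hanging where it is; a hung press passes it with about 15 mm to spare beside it.
- roller_tool_grip (a point): Centre of the handle of a tool hanging on the rack, 63 mm above its collar's underside; built as the press (130 mm from collar down to its lower end) but ending in a wooden roller 40 mm across and 60 mm long (along y) at its lower end. 0.3 kg. z up, x as the rack's. Leave it hanging where it is; a hung press passes it with about 15 mm to spare beside it.
- frame_tool_grip (a point): Centre of the handle of a tool hanging on the rack, 63 mm above its collar's underside; built as the press (130 mm from collar down to its lower end) but ending in an open cutter of two steel plates 58 mm over all (y), 70 mm long (x), 55 mm tall at its lower end. 0.3 kg. z up, x as the rack's. Leave it hanging where it is; a hung press passes it with about 15 mm to spare beside it.
There are look-alikes about, which are no part of the job. Leave any blue or pink look-alike of the press alone.

How it is judged:
On the way:
1. the press is lifted off the table (collar more than 160 mm up: foot 30 mm clear) (height (world z) of press_collar above 0.16 m), for 0.2 s.
At the end, for the whole second after the job is handed in: Released and at rest on the middle hook: collar underside within 4 mm of the prong tops, 6 mm of the centre line, 30 mm of the drawn reach; upright within 0.08 rad, foot square to the rail within 0.15 rad; the other hung tools and the round-foot press within 15 mm of their places (z of press_collar in the frame of hook between -0.004 and 0.004 m and y of press_collar in the frame of hook between -0.006 and 0.006 m and x of press_collar in the frame of hook between -0.03 and 0.03 m and angle between press_grip's own z axis and vertical below 0.08 rad and angle between the x axis of press_grip and the x axis of rack, either way round below 0.15 rad and linear speed of press below 0.02 m/s and angular speed of press below 0.15 rad/s and distance of each of disc_tool_grip, blade_tool_grip, roller_tool_grip, frame_tool_grip, round_press_grip from where it was at the start of the episode below 0.015 m); the robot touches nothing.
It fails at once if the press and the rack press on each other with more than 30 N (contact force between press and rack above 30 N).
It fails at once if a neighbouring tool or the round-foot press is knocked (its handle moves more than 20 mm) (distance of any of disc_tool_grip, blade_tool_grip, roller_tool_grip, frame_tool_grip, round_press_grip from where it was at the start of the episode above 0.02 m).
It also fails if it takes over 69 s, if anything falls off the work surface, if the arm or the gripper's body presses on something with over 40 N, if the wrist force passes 120 N, or if a joint passes its speed limit or range.

ROBOT

A 7-joint arm with a two-finger parallel gripper is mounted at the origin on the work surface. World frame = base frame: x ahead of the robot, y to its left, z up, the work surface at z = 0. Lengths are in m, angles in rad, forces in N, time in s.
With the tool pointing down it reaches from about 0.4 to 0.85 m from the base axis. Payload 10.4 kg.
Tool frame: the origin (TCP) lies on the centre line of the jaws, within the pads' length; the fingertips stand 25 mm ahead of it and the grasp point (between the pads) lies 6 mm ahead of it; y points along the fingers, x is the direction in which the jaws open and shut, and the axes are right-handed (so a half turn about y gives the same grasp; the last joint's range is limited). The gripper opens to 85 mm and grips with 20 to 120 N. Pads are 22 mm wide; open, the fingers measure 114 mm over their backs; the gripper's body (76 mm by 85 mm) begins 54 mm behind the grasp point. The pads swing forward as they close: fully open they stand 13 mm farther back than shut.
Start: joints at [-1.223, 0.332, -0.065, 1.46, 0.022, 1.35, -0.088], TCP at [0.226, 0.583, 0.256] pointing down, gripper open.
Joint ranges: [-2.6, 2.6], [-0.5, 2.12], [-1.47, 1.34], [0.16, 2.42], [-1.27, 4.41], [0.06, 2.06], [-2.6, 2.6]. Speed limits (rad/s): [2.22, 2.22, 2.79, 2.79, 3.14, 3.14, 3.14].

INTERFACE

Orientations are given as a unit quaternion [x, y, z, w].
In Python, from cell import robot gives the robot as it stands.
- The arm moves only by the tool play_rows, never from a script. Its argument "commands" is a list of rows, each an object with "dp": the shift along the tool's x, y, z in cm, a list of three; "turn": the turn about the tool's y in rad; "claw": the closure, from 0 (fully open) to 1 (shut). In form: [{"dp": [x, y, z], "turn": turn, "claw": claw}, ...]. A call has 1 to 8 rows; each row is the pose to reach, as a shift and turn from the pose commanded when the call began, along the tool's axes at that moment; what a row does not reach only later rows make up. A row lasts 1/12 s, in which the tool goes at most 41.7 mm and 7.16 degrees, less where a joint would pass 70% of its speed; a pose out of reach is approached as far as the arm can. A call with a gripper value outside its range is refused whole. The fingers move at their own pace and stop on an object; "squeeze" is the grip in N (left out, the last holds). Time passes only in rows, so rows that repeat a pose let the fingers close. It gives the time, the measured TCP pose, the force and the opening at its end, in the units of the state.
- robot.state(): the state, without advancing time (a new reading comes with each control period).
- robot.snapshot(name): name is "scene" or "top" or "wrist"; returns a dict with "image" (400x640x3 uint8, blue, green, red), "mtx" (3x3 intrinsics, pixels), "rvec" (rotation vector, rad) and "tvec" (3), from world to camera coordinates, as OpenCV has them. Camera axes: x right, y down, z forward; pixel columns grow to the right and rows downward; lengths in m; the calibration is good to about 2 mm. A picture is of the moment at which its call begins. There is no depth.
- robot.hand_in(): hands the job in, once; it reports no verdict.
The state is a dict: "time": time; "joint_positions": joint angles; "qvel": joint speeds; "joint_torque": joint torques, N m; "ee_pos": TCP position; "orientation": TCP orientation; "contact_force": force on the tool from outside, world axes, zero at the start; "wrist_torque": the same for the moment, N m; "finger_gap": opening from 0.0 (shut) to 1.0 (fully open).
Only numpy, scipy, OpenCV 4.12 (cv2) and the standard library are available. Lean on these libraries where they do the work, as an engineer would, in place of code of your own. Each camera call takes 0.05 s, during which the arm holds its last target. There are 200 camera calls.

## Working session

There is one attempt and no reset: what is moved stays moved. The work goes in short steps, Python scripts to look and compute and a tool call to move; the robot and the scene stay as the last step left them, time stands still between calls to the robot, and variables do not carry over. Pictures are saved under pics/ and viewed, about 8 in all and at most 12, crops included, and the job is handed in when it is done.

Besides the shell and the picture viewer there is one more tool, called after "Request:" as name(argument=value, ...), one argument or row to a line, values as JSON. play_rows: Moves the arm, as the interface text tells. Its arguments: {"type":"object","properties":{"commands":{"type":"array","items":{"type":"object","properties":{"dp":{"type":"array","items":{"type":"number"}},"turn":{"type":"number"},"claw":{"type":"number"}}}},"squeeze":{"type":"number"}},"required":["commands"]}

```bash
mkdir -p pics
cat > h.py <<'E'
import numpy as np, cv2, pickle
from cell import robot
from scipy.spatial.transform import Rotation as R
def snap(n,f):
    s=robot.snapshot(n); pickle.dump(s,open(f'pics/{f}.pkl','wb')); cv2.imwrite(f'pics/{f}.png',s['image']); return s
def load(f): return pickle.load(open(f'pics/{f}.pkl','rb'))
def proj(s,P): return cv2.projectPoints(np.float64(P).reshape(-1,1,3),s['rvec'],s['tvec'],s['mtx'],None)[0].reshape(-1,2)
def ray(s,uv):
    M=cv2.Rodrigues(s['rvec'])[0]; t=np.ravel(s['tvec'])
    d=M.T@np.linalg.inv(s['mtx'])@np.array([*uv,1.]); return -M.T@t,d
def onz(s,uv,z):
    c,d=ray(s,uv); return c+d*(z-c[2])/d[2]
def st():
    s=robot.state(); print({k:np.round(s[k],4) for k in('time','ee_pos','orientation','contact_force','wrist_torque','finger_gap','joint_positions')})
def crop(f,x,y,w,h,k,o):
    im=cv2.imread(f'pics/{f}.png')[y:y+h,x:x+w]; cv2.imwrite(f'pics/{o}.png',cv2.resize(im,None,fx=k,fy=k,interpolation=cv2.INTER_CUBIC))
E
python3 - <<'E'
from h import *
st()
a=snap('scene','s0');b=snap('top','t0')
for s in(a,b):print(ray(s,(320,200)),s['mtx'][0,0])
E
```

```text
{'time': np.float64(0.0), 'ee_pos': array([0.2264, 0.5822, 0.2555]), 'orientation': array([ 0.5839,  0.3989, -0.3997, -0.5833]), 'contact_force': array([-0.8271,  0.9142, -0.1339]), 'wrist_torque': array([ 0.021 , -0.0253,  0.0455]), 'finger_gap': np.float64(0.9958), 'joint_positions': array([-1.2226,  0.3329, -0.0647,  1.461 ,  0.0216,  1.3499, -0.0885])}
(array([1.23785372, 0.21860116, 0.72913414]), array([-0.74328152, -0.15034216, -0.65262553])) 388.0706298995755
(array([0.44559001, 0.0647821 , 1.06733244]), array([ 1.08091039e-01, -9.48655881e-04, -9.94323005e-01])) 363.24466517898395
```

View pics/s0.png

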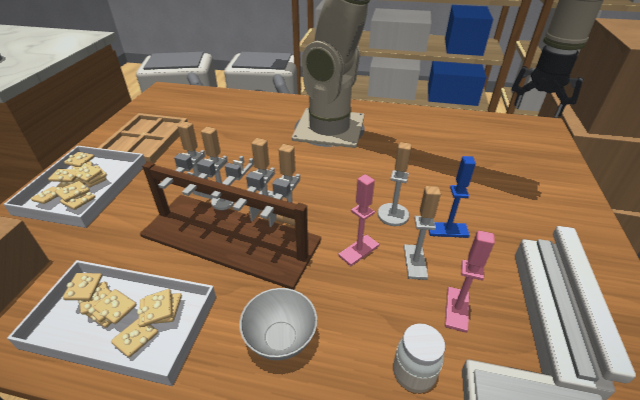

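View pics/t0.png

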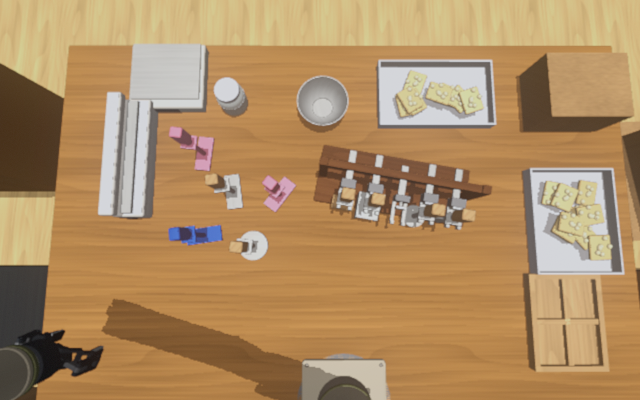

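Candidates in the scene view: a wooden handle with a rectangular grey foot at (430,203), one with a round foot at (402,160), pink ones at (364,195) and (480,255), and a blue one at (465,180). The wood one with the long foot, scene foot (416,262) and top foot (233,191), fits the description. I'll confirm it in enlarged crops.

Run:
```python
from h import *
a=cv2.imread('pics/s0.png');b=cv2.imread('pics/t0.png')
c1=cv2.resize(a[170:290,370:470],(400,480),interpolation=2); c2=cv2.resize(b[150:270,180:280],(400,480),interpolation=2)
cv2.imwrite('pics/c1.png',np.hstack([c1,c2]))
crop('t0',305,135,200,105,4,'c2')
```

```text
(no output)
```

View pics/c1.png

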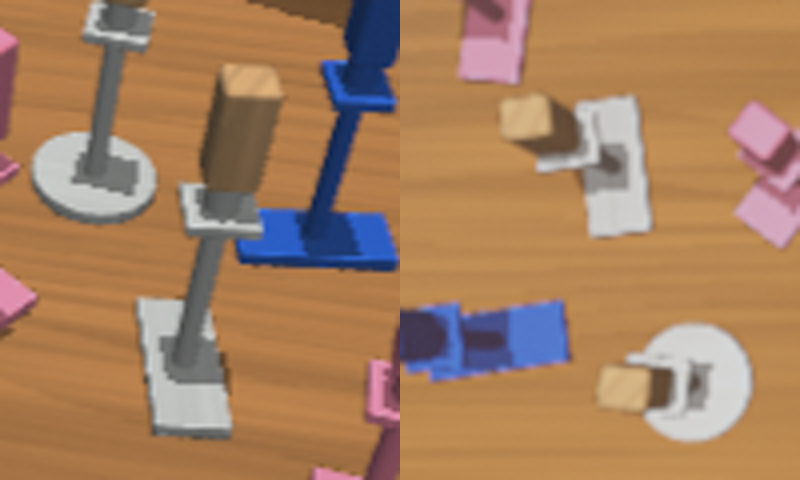

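View pics/c2.png

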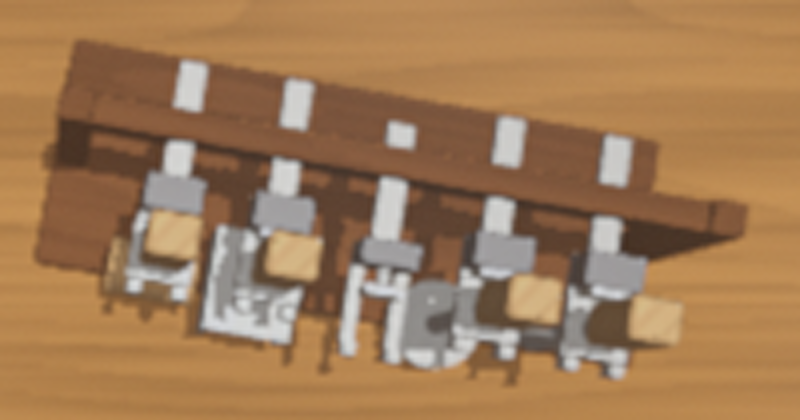

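```bash
cat >> h.py <<'E'
def tri(o):  # list of (snap,uv)
    A=np.zeros((3,3));b=np.zeros(3)
    for s,uv in o:
        c,d=ray(s,uv);d/=np.linalg.norm(d);P=np.eye(3)-np.outer(d,d);A+=P;b+=P@c
    return np.linalg.solve(A,b)
E
python3 - <<'E'
from h import *
a=load('s0');b=load('t0')
T=lambda x,y:(180+(x-400)/4,150+y/4); S=lambda x,y:(370+x/4,170+y/4); K=lambda x,y:(305+x/4,135+y/4)
print('grip top tri',tri([(a,S(250,81)),(b,T(526,117))]), onz(b,T(526,117),.228),onz(a,S(250,81),.228))
f=np.array([onz(b,T(*p),.01) for p in((573,103),(636,96),(652,230),(590,237))]);print('foot',f.mean(0),[np.degrees(np.arctan2(*(v[[1,0]]))) for v in(f[0]-f[3],f[1]-f[2])])
g=np.array([onz(a,S(*p),.01) for p in((137,300),(205,305),(230,430),(155,430))]);print('footS',g.mean(0),[np.degrees(np.arctan2(*(v[[1,0]]))) for v in(g[0]-g[3],g[1]-g[2])])
h=np.array([onz(b,K(*p),.263) for p in((172,234),(294,257),(533,300),(655,322))]);print('tools',h,h.mean(0));d=h[0]-h[3];print(np.linalg.norm(d),np.degrees(np.arctan2(-d[0],d[1])))
print('lips',[onz(b,K(*p),.175) for p in((347,352),(393,358))])
for z in(.18,):
  p=[onz(b,K(*q),z) for q in((390,250),(284,208),(505,246),(175,190),(615,268))];print('pads',np.array(p))
print('round',onz(b,T(625,388),.228))
m=R.from_quat(robot.state()['orientation']).as_matrix();print(m.round(3))
E
```

```text
grip top tri [0.58627762 0.31986105 0.2247314 ] [0.58575253 0.31768038 0.228     ] [0.59001669 0.3203618  0.228     ]
foot [0.5856524  0.31847132 0.01      ] [np.float64(8.988277325784736), np.float64(8.266161883444946)]
footS [0.58987447 0.3204601  0.01      ] [np.float64(-172.04595199173207), np.float64(-171.34190868543538)]
tools [[ 0.54759304  0.00149369  0.263     ]
 [ 0.5346472  -0.0663684   0.263     ]
 [ 0.51056054 -0.19868039  0.263     ]
 [ 0.49829676 -0.2658929   0.263     ]] [ 0.52277438 -0.132362    0.263     ]
0.2718928276764796 -10.4459427916876
lips [array([ 0.48578245, -0.11200223,  0.175     ]), array([ 0.48209457, -0.14011873,  0.175     ])]
pads [[ 0.54814183 -0.1390851   0.18      ]
 [ 0.57426969 -0.07436294  0.18      ]
 [ 0.5505887  -0.21000589  0.18      ]
 [ 0.58553461 -0.00717441  0.18      ]
 [ 0.53694499 -0.27714235  0.18      ]]
round [0.42894531 0.25535027 0.228     ]
[[ 0.362 -0.    -0.932]
 [ 0.932 -0.001  0.362]
 [-0.001 -1.    -0.   ]]
```

```bash
cat >> h.py <<'E'
def go(x,y,z,deg):
    s=robot.state();M=R.from_quat(s['orientation']).as_matrix()
    d=M.T@(np.array([x,y,z])-s['ee_pos'])*100
    c=np.degrees(np.arctan2(M[1,0],M[0,0]));e=(c-deg+90)%180-90
    print('dp',d.round(2),'turn',np.radians(e).round(3),'jaw',c.round(2),'tilt',np.degrees(np.arccos(-M[2,1])).round(2))
E
python3 -c "
from h import *
go(.5,.37,.33,8.5);go(.587,.319,.33,8.5)"
```

```text
dp [ -9.88  -7.42 -33.19] turn 1.052 jaw 68.76 tilt 0.07
dp [-11.48  -7.42 -43.15] turn 1.052 jaw 68.76 tilt 0.07
```

Request:
play_rows(
  commands=[
    {"dp": [0,-4,0],"turn": 0,"claw": 0},
    {"dp": [0,-7.5,0],"turn": 0.1,"claw": 0},
    {"dp": [-1.6,-7.5,-4],"turn": 0.2,"claw": 0},
    {"dp": [-3.2,-7.5,-8],"turn": 0.3,"claw": 0},
    {"dp": [-4.8,-7.5,-12],"turn": 0.4,"claw": 0},
    {"dp": [-6.4,-7.5,-16],"turn": 0.5,"claw": 0},
    {"dp": [-8,-7.5,-20],"turn": 0.6,"claw": 0},
    {"dp": [-8,-7.5,-20],"turn": 0.6,"claw": 0},
  ],
)

```text
time: 0.77
ee_pos: [0.3903, 0.429, 0.3315]
orientation: [0.678, 0.204, -0.203, -0.676]
contact_force: [0.8, -0.7, 0.7]
finger_gap: 1.0
```

```bash
python3 -c "
from h import *
st();go(.587,.319,.33,8.5)"
```

```text
{'time': np.float64(0.7667), 'ee_pos': array([0.3903, 0.429 , 0.3315]), 'orientation': array([ 0.6782,  0.2042, -0.2029, -0.6762]), 'contact_force': array([ 0.7733, -0.6993,  0.7085]), 'wrist_torque': array([-0.0691, -0.0513, -0.0169]), 'finger_gap': np.float64(1.0003), 'joint_positions': array([-1.0239,  0.2003,  0.131 ,  1.4721, -0.0227,  1.471 , -0.3093])}
dp [ 10.35   0.22 -20.02] turn 0.435 jaw 33.45 tilt 0.19
```

Request:
play_rows(
  commands=[
    {"dp": [1.7,0,-3.3],"turn": 0.1,"claw": 0},
    {"dp": [3.4,0,-6.6],"turn": 0.2,"claw": 0},
    {"dp": [5.1,0,-10],"turn": 0.3,"claw": 0},
    {"dp": [6.8,0,-13.3],"turn": 0.4,"claw": 0},
    {"dp": [8.5,0,-16.6],"turn": 0.435,"claw": 0},
    {"dp": [10.4,0.2,-20],"turn": 0.435,"claw": 0},
    {"dp": [10.4,0.2,-20],"turn": 0.435,"claw": 0},
    {"dp": [10.4,0.2,-20],"turn": 0.435,"claw": 0},
  ],
)

```text
time: 1.43
ee_pos: [0.5843, 0.327, 0.3279]
orientation: [0.706, 0.057, -0.057, -0.704]
contact_force: [-1.0, 1.2, 0.0]
finger_gap: 1.001
```

```bash
python3 -c "
from h import *
st();go(.587,.319,.187+.012,8.5);s=snap('wrist','w1')
print(proj(s,[[.587,.319,.228],[.587,.319,.01]]))"
```

```text
{'time': np.float64(1.4333), 'ee_pos': array([0.5843, 0.327 , 0.3279]), 'orientation': array([ 0.7055,  0.0566, -0.0574, -0.7041]), 'contact_force': array([-1.0037,  1.2121,  0.0081]), 'wrist_torque': array([-0.0014,  0.0394, -0.0181]), 'finger_gap': np.float64(1.0005), 'joint_positions': array([-0.7818,  0.417 ,  0.2969,  1.2218, -0.1175,  1.5214, -0.3416])}
dp [ 0.16 12.89 -0.81] turn 0.013 jaw 9.24 tilt 0.14
[[321.03186603 222.98246614]
 [320.68510131 162.72294862]]
```

View pics/w1.png

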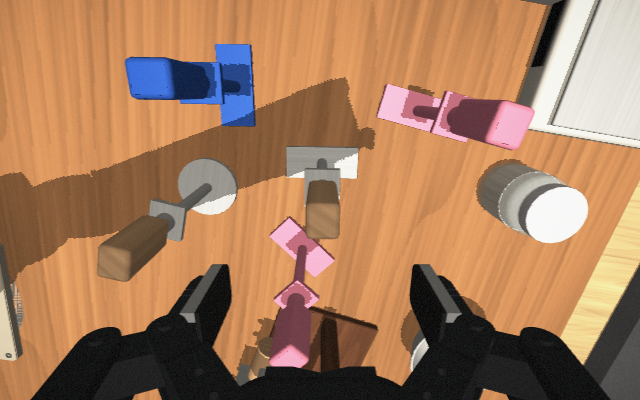

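Request:
play_rows(
  commands=[
    {"dp": [0.2,0,-0.8],"turn": 0,"claw": 0},
    {"dp": [0.2,3,-0.8],"turn": 0,"claw": 0},
    {"dp": [0.2,6,-0.8],"turn": 0,"claw": 0},
    {"dp": [0.2,9,-0.8],"turn": 0,"claw": 0},
    {"dp": [0.2,11.5,-0.8],"turn": 0,"claw": 0},
    {"dp": [0.2,13,-0.8],"turn": 0,"claw": 0},
    {"dp": [0.2,13,-0.8],"turn": 0,"claw": 0},
    {"dp": [0.2,13,-0.8],"turn": 0,"claw": 0},
  ],
)

```text
time: 2.15
ee_pos: [0.5851, 0.3222, 0.1995]
orientation: [-0.705, -0.059, 0.059, 0.705]
contact_force: [-0.0, -0.4, 1.0]
finger_gap: 0.998
```

```bash
python3 -c "
from h import *
st();go(.5875,.319,.198,9);s=snap('wrist','w2')"
```

```text
{'time': np.float64(2.15), 'ee_pos': array([0.5851, 0.3222, 0.1995]), 'orientation': array([-0.7046, -0.0586,  0.0591,  0.7047]), 'contact_force': array([-0.0082, -0.406 ,  0.9916]), 'wrist_torque': array([ 0.0685, -0.0782, -0.0104]), 'finger_gap': np.float64(0.9977), 'joint_positions': array([-0.7735,  0.4647,  0.2794,  1.4234, -0.1301,  1.2722, -0.3172])}
dp [ 0.19  0.15 -0.36] turn 0.01 jaw 9.55 tilt 0.05
```

View pics/w2.png

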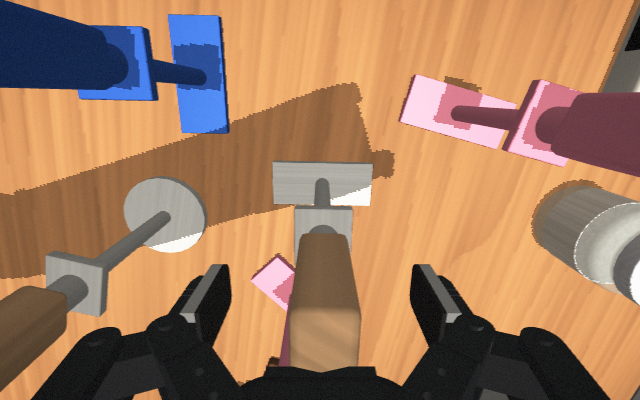

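Request:
play_rows(
  commands=[
    {"dp": [0.2,0.1,-0.3],"turn": 0,"claw": 0},
    {"dp": [0.2,0.1,-0.3],"turn": 0,"claw": 0},
    {"dp": [0.2,0.1,-0.3],"turn": 0,"claw": 1},
    {"dp": [0.2,0.1,-0.3],"turn": 0,"claw": 1},
    {"dp": [0.2,0.1,-0.3],"turn": 0,"claw": 1},
    {"dp": [0.2,0.1,-0.3],"turn": 0,"claw": 1},
    {"dp": [0.2,0.1,-0.3],"turn": 0,"claw": 1},
    {"dp": [0.2,0.1,-0.3],"turn": 0,"claw": 1},
  ],
  squeeze=60,
)

```text
time: 2.87
ee_pos: [0.5882, 0.3192, 0.1984]
orientation: [-0.705, -0.058, 0.058, 0.705]
contact_force: [-1.0, -0.2, 1.4]
finger_gap: 0.294
```

```bash
python3 -c "
from h import *
st();go(.5875,.319,.198,9)"
```

```text
{'time': np.float64(2.8667), 'ee_pos': array([0.5882, 0.3192, 0.1984]), 'orientation': array([-0.7046, -0.0583,  0.0584,  0.7048]), 'contact_force': array([-1.0331, -0.2201,  1.3646]), 'wrist_torque': array([0.0224, 0.2385, 0.0455]), 'finger_gap': np.float64(0.2942), 'joint_positions': array([-0.7677,  0.4681,  0.2807,  1.4213, -0.1317,  1.2706, -0.3115])}
dp [-0.08  0.04 -0.01] turn 0.008 jaw 9.47 tilt 0.02
```

Request:
play_rows(
  commands=[
    {"dp": [0,-1.5,0],"turn": 0,"claw": 1},
    {"dp": [0,-4.5,0],"turn": 0,"claw": 1},
    {"dp": [0,-8,0],"turn": 0,"claw": 1},
    {"dp": [0,-12,0],"turn": 0,"claw": 1},
    {"dp": [0,-16,0],"turn": 0,"claw": 1},
    {"dp": [0,-20,0],"turn": 0,"claw": 1},
    {"dp": [0,-24,0],"turn": 0,"claw": 1},
    {"dp": [0,-26.5,0],"turn": 0,"claw": 1},
  ],
)

```text
time: 3.53
ee_pos: [0.5881, 0.3189, 0.4671]
orientation: [-0.704, -0.059, 0.057, 0.705]
contact_force: [0.0, 0.6, -4.2]
finger_gap: 0.3
```

```bash
python3 -c "
from h import *
st();go(.44,-.117,.46,-10.4)"
```

```text
{'time': np.float64(3.5333), 'ee_pos': array([0.5881, 0.3189, 0.4671]), 'orientation': array([-0.7042, -0.0593,  0.0574,  0.7052]), 'contact_force': array([ 9.0000e-04,  5.6150e-01, -4.1689e+00]), 'wrist_torque': array([-0.0279, -0.1844, -0.0077]), 'finger_gap': np.float64(0.2998), 'joint_positions': array([-0.7449,  0.4483,  0.3186,  0.8936, -0.1406,  1.8142, -0.3252])}
dp [-21.78   0.6  -40.56] turn 0.347 jaw 9.47 tilt 0.17
```

Request:
play_rows(
  commands=[
    {"dp": [-1,0,-2],"turn": 0.03,"claw": 1},
    {"dp": [-2.7,0,-5],"turn": 0.07,"claw": 1},
    {"dp": [-4.4,0,-8],"turn": 0.11,"claw": 1},
    {"dp": [-6,0,-11],"turn": 0.15,"claw": 1},
    {"dp": [-7.6,0,-14],"turn": 0.19,"claw": 1},
    {"dp": [-9.2,0,-17],"turn": 0.23,"claw": 1},
    {"dp": [-10.8,0,-20],"turn": 0.27,"claw": 1},
    {"dp": [-12.4,0,-23],"turn": 0.31,"claw": 1},
  ],
)

```text
time: 4.2
ee_pos: [0.5029, 0.0701, 0.4624]
orientation: [0.705, -0.052, 0.051, -0.705]
contact_force: [0.7, 0.1, -5.0]
finger_gap: 0.293
```

```bash
python3 -c "
from h import *
st();go(.4215,-.1137,.46,-10.4)"
```

```text
{'time': np.float64(4.2), 'ee_pos': array([0.5029, 0.0701, 0.4624]), 'orientation': array([ 0.7053, -0.0524,  0.0514, -0.7051]), 'contact_force': array([ 0.6629,  0.1003, -5.028 ]), 'wrist_torque': array([-0.1455, -0.1408, -0.0279]), 'finger_gap': np.float64(0.2931), 'joint_positions': array([-0.6429,  0.0327,  0.4326,  1.3903, -0.014 ,  1.7231, -0.3594])}
dp [ -5.36   0.25 -19.38] turn 0.035 jaw -8.42 tilt 0.08
```

Request:
play_rows(
  commands=[
    {"dp": [-2.7,0.2,0],"turn": 0.035,"claw": 1},
    {"dp": [-5.4,0.2,-2],"turn": 0.035,"claw": 1},
    {"dp": [-5.4,0.2,-6],"turn": 0.035,"claw": 1},
    {"dp": [-5.4,0.2,-10],"turn": 0.035,"claw": 1},
    {"dp": [-5.4,0.2,-14],"turn": 0.035,"claw": 1},
    {"dp": [-5.4,0.2,-17.5],"turn": 0.035,"claw": 1},
    {"dp": [-5.4,0.2,-19.4],"turn": 0.035,"claw": 1},
    {"dp": [-5.4,0.2,-19.4],"turn": 0.035,"claw": 1},
  ],
)

```text
time: 4.87
ee_pos: [0.4208, -0.1179, 0.4611]
orientation: [0.704, -0.066, 0.066, -0.704]
contact_force: [-0.2, 0.9, -4.7]
finger_gap: 0.297
```

```bash
python3 -c "
from h import *
st();go(.4215,-.1137,.2484,-10.4);go(.4215,-.1137,.33,-10.4);"
```

```text
{'time': np.float64(4.8667), 'ee_pos': array([ 0.4208, -0.1179,  0.4611]), 'orientation': array([ 0.704 , -0.0664,  0.0664, -0.7039]), 'contact_force': array([-0.2199,  0.9275, -4.6754]), 'wrist_torque': array([ 0.7098, -0.0622, -0.035 ]), 'finger_gap': np.float64(0.2967), 'joint_positions': array([-0.5392, -0.1856,  0.5976,  1.5545,  0.1057,  1.7401, -0.1198])}
dp [-2.000e-02  2.127e+01  4.200e-01] turn -0.007 jaw -10.77 tilt 0.01
dp [-1.000e-02  1.311e+01  4.200e-01] turn -0.007 jaw -10.77 tilt 0.01
```

Request:
play_rows(
  commands=[
    {"dp": [0,2,0.4],"turn": 0,"claw": 1},
    {"dp": [0,5,0.4],"turn": 0,"claw": 1},
    {"dp": [0,8.5,0.4],"turn": 0,"claw": 1},
    {"dp": [0,12,0.4],"turn": 0,"claw": 1},
    {"dp": [0,15.5,0.4],"turn": 0,"claw": 1},
    {"dp": [0,18.5,0.4],"turn": 0,"claw": 1},
    {"dp": [0,20.8,0.4],"turn": 0,"claw": 1},
    {"dp": [0,20.8,0.4],"turn": 0,"claw": 1},
  ],
)

```text
time: 5.53
ee_pos: [0.4202, -0.108, 0.2486]
orientation: [0.705, -0.066, 0.061, -0.704]
contact_force: [-0.1, -0.4, -4.9]
finger_gap: 0.298
```

Run:
```python
from h import *
st();go(.4215,-.1137,.2484,-10.4)
snap('wrist','w3');snap('scene','s3');snap('top','t3')
a=cv2.imread('pics/t3.png')[150:240,330:460];b=cv2.imread('pics/s3.png')[110:240,160:300]
cv2.imwrite('pics/c3.png',np.vstack([cv2.resize(a,(520,360),interpolation=2)]))
w=cv2.imread('pics/w3.png');cv2.imwrite('pics/c3.png',np.hstack([cv2.resize(a,None,fx=3,fy=3,interpolation=2)[:270],cv2.resize(b[:90],None,fx=3,fy=3,interpolation=2)[:270,:410]]))
x=cv2.imread('pics/c3.png');w=cv2.resize(w,(x.shape[1]*2//3,330));pad=np.zeros((330,x.shape[1]-w.shape[1],3),np.uint8)
cv2.imwrite('pics/c3.png',np.vstack([x,np.hstack([w,pad])]))
```

```text
{'time': np.float64(5.5333), 'ee_pos': array([ 0.4202, -0.108 ,  0.2486]), 'orientation': array([ 0.7046, -0.0663,  0.0606, -0.7039]), 'contact_force': array([-0.1226, -0.4476, -4.8802]), 'wrist_torque': array([ 0.0969,  0.2599, -0.013 ]), 'finger_gap': np.float64(0.2985), 'joint_positions': array([-0.5303, -0.1464,  0.6283,  1.9661,  0.09  ,  1.3034, -0.1114])}
dp [ 0.23  0.02 -0.54] turn 0.002 jaw -10.3 tilt 0.46
```

View pics/c3.png

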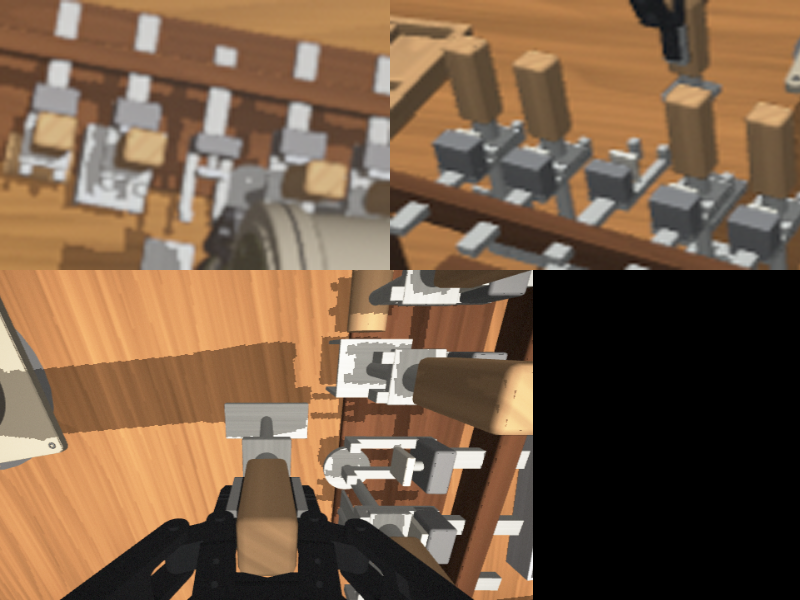

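Run:
```python
from h import *
crop('w3',270,90,290,180,2.75,'c4')
s=load('w3')
import numpy as np
def P(v): print(v,((proj(s,v)-[270,90])*2.75).round(0).tolist())
P([[.51,-.13,.165],[.4839,-.126,.175],[.4202,-.108,.18]])
```

```text
[[0.51, -0.13, 0.165], [0.4839, -0.126, 0.175], [0.4202, -0.108, 0.18]] [[502.0, 383.0], [409.0, 403.0], [135.0, 386.0]]
```

View pics/c4.png

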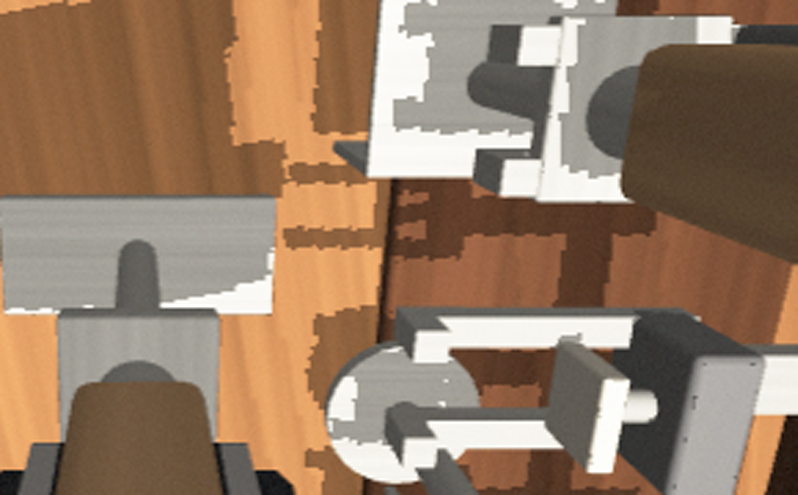

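Run:
```python
from h import *
s=load('w3');C=lambda x,y:(270+x/2.75,90+y/2.75)
th=np.radians(-10.4);X=np.array([np.cos(th),np.sin(th)]);Y=np.array([-X[1],X[0]])
H=np.array([.5228,-.1324])
def rel(n,uv,z):
    p=onz(s,C(*uv),z)[:2];print(n,p.round(4),'rack mm',((p-H)@X*1e3).round(1),((p-H)@Y*1e3).round(1))
for n,u,z in(('lip+ o',(415,328),.175),('lip+ i',(415,360),.175),('lip- i',(403,437),.175),('lip- o',(403,469),.175),('collar fl',(58,311),.188),('collar fr',(218,313),.188),('footfl',(3,197),.06),('footfr',(276,197),.06),('foot nl',(5,312),.06),('foot nr',(270,313),.06)):rel(n,u,z)
p=np.array([.4202,-.108]);print('tcp',(p-H)@X,(p-H)@Y)
```

```text
lip+ o [ 0.4869 -0.1071] rack mm -39.9 18.4
lip+ i [ 0.4863 -0.1152] rack mm -39.0 10.3
lip- i [ 0.4818 -0.135 ] rack mm -39.8 -10.0
lip- o [ 0.4811 -0.1439] rack mm -38.9 -18.8
collar fl [ 0.4075 -0.0841] rack mm -122.1 26.7
collar fr [ 0.4417 -0.0907] rack mm -87.3 26.4
footfl [ 0.3761 -0.0796] rack mm -153.8 25.5
footfr [ 0.4721 -0.0968] rack mm -56.3 25.9
foot nl [ 0.3669 -0.1222] rack mm -155.1 -18.1
foot nr [ 0.4644 -0.1399] rack mm -56.1 -18.0
tcp -0.10531910004956709 0.005477879585139149
```

Request:
play_rows(
  commands=[
    {"dp": [0,0,-0.5],"turn": 0,"claw": 1},
    {"dp": [1,0,-0.5],"turn": 0,"claw": 1},
    {"dp": [2,0,-0.5],"turn": 0,"claw": 1},
    {"dp": [3,0,-0.5],"turn": 0,"claw": 1},
    {"dp": [4,0,-0.5],"turn": 0,"claw": 1},
    {"dp": [4.3,0,-0.5],"turn": 0,"claw": 1},
    {"dp": [4.3,0,-0.5],"turn": 0,"claw": 1},
    {"dp": [4.3,0,-0.5],"turn": 0,"claw": 1},
  ],
)

```text
time: 6.35
ee_pos: [0.4645, -0.1213, 0.2538]
orientation: [0.704, -0.064, 0.064, -0.704]
contact_force: [-0.4, -0.3, -6.1]
finger_gap: 0.291
```

```bash
cat >> h.py <<'E'
def rk():
    th=np.radians(-10.4);X=np.array([np.cos(th),np.sin(th)]);Y=np.array([-X[1],X[0]]);H=np.array([.5228,-.1324])
    s=robot.state();p=s['ee_pos'][:2]-H;f=s['contact_force'][:2]
    print('t',round(float(s['time']),2),'rack xy mm',(p@X*1e3).round(2),(p@Y*1e3).round(2),'z',(s['ee_pos'][2]*1e3).round(2),'F',(f@X).round(2),(f@Y).round(2),s['contact_force'][2].round(2),'M',np.round(s['wrist_torque'],2))
    q=H+X*(-.0194)-.0005*Y;go(q[0],q[1],.2488,-10.4)
E
python3 -c "
from h import *
rk()"
```

```text
t 6.35 rack xy mm -59.38 0.39 z 253.8 F -0.36 -0.36 -6.1 M [-0.06  0.04 -0.  ]
dp [ 4.    0.5  -0.09] turn 0.001 jaw -10.33 tilt 0.02
```

Request:
play_rows(
  commands=[
    {"dp": [0,0.6,-0.1],"turn": 0,"claw": 1},
    {"dp": [0,0.6,-0.1],"turn": 0,"claw": 1},
    {"dp": [0.6,0.6,-0.1],"turn": 0,"claw": 1},
    {"dp": [1.2,0.6,-0.1],"turn": 0,"claw": 1},
    {"dp": [1.8,0.6,-0.1],"turn": 0,"claw": 1},
    {"dp": [2.4,0.6,-0.1],"turn": 0,"claw": 1},
    {"dp": [2.9,0.6,-0.1],"turn": 0,"claw": 1},
    {"dp": [2.9,0.6,-0.1],"turn": 0,"claw": 1},
  ],
)

```text
time: 7.02
ee_pos: [0.4939, -0.1274, 0.2472]
orientation: [0.705, -0.063, 0.064, -0.704]
contact_force: [-0.2, 0.2, -5.3]
finger_gap: 0.295
```

```bash
python3 -c "
from h import *
rk()"
```

```text
t 7.02 rack xy mm -29.3 -0.26 z 247.2 F -0.24 0.15 -5.34 M [-0.17  0.13 -0.05]
dp [ 0.99 -0.16 -0.03] turn 0.002 jaw -10.3 tilt 0.05
```

Request:
play_rows(
  commands=[
    {"dp": [0.1,0,0],"turn": 0,"claw": 1},
    {"dp": [0.2,0,0],"turn": 0,"claw": 1},
    {"dp": [0.3,0,0],"turn": 0,"claw": 1},
    {"dp": [0.4,0,0],"turn": 0,"claw": 1},
    {"dp": [0.5,0,0],"turn": 0,"claw": 1},
    {"dp": [0.6,0,0],"turn": 0,"claw": 1},
    {"dp": [0.6,0,0],"turn": 0,"claw": 1},
    {"dp": [0.6,0,0],"turn": 0,"claw": 1},
  ],
)

```text
time: 7.68
ee_pos: [0.4988, -0.1284, 0.2473]
orientation: [-0.704, 0.064, -0.064, 0.704]
contact_force: [-0.4, -1.0, -5.6]
finger_gap: 0.301
```

```bash
python3 -c "
from h import *
rk()"
```

```text
t 7.68 rack xy mm -24.32 -0.35 z 247.29 F -0.18 -1.08 -5.63 M [ 0.03 -0.03  0.01]
dp [ 0.49 -0.15 -0.02] turn 0.002 jaw -10.31 tilt 0.0
```

Request:
play_rows(
  commands=[
    {"dp": [0.1,0,0],"turn": 0,"claw": 1},
    {"dp": [0.2,0,0],"turn": 0,"claw": 1},
    {"dp": [0.3,0,0],"turn": 0,"claw": 1},
    {"dp": [0.4,0,0],"turn": 0,"claw": 1},
    {"dp": [0.5,0,0],"turn": 0,"claw": 1},
    {"dp": [0.5,0,0],"turn": 0,"claw": 1},
    {"dp": [0.5,0,0],"turn": 0,"claw": 1},
  ],
)

```text
time: 8.27
ee_pos: [0.5034, -0.1292, 0.2471]
orientation: [-0.704, 0.064, -0.063, 0.704]
contact_force: [-3.6, 0.3, -4.3]
finger_gap: 0.298
```

```bash
python3 -c "
from h import *
rk()"
```

```text
t 8.27 rack xy mm -19.67 -0.32 z 247.07 F -3.62 -0.36 -4.27 M [0.18 0.88 0.02]
dp [ 0.03 -0.17 -0.02] turn 0.001 jaw -10.31 tilt 0.06
```

Request:
play_rows(
  commands=[
    {"dp": [0.05,0,0],"turn": 0,"claw": 1},
    {"dp": [0.1,0,0],"turn": 0,"claw": 1},
    {"dp": [0.15,0,0],"turn": 0,"claw": 1},
    {"dp": [0.2,0,0],"turn": 0,"claw": 1},
    {"dp": [0.2,0,0],"turn": 0,"claw": 1},
    {"dp": [0.2,0,0],"turn": 0,"claw": 1},
  ],
)

```text
time: 8.77
ee_pos: [0.5055, -0.1296, 0.2471]
orientation: [-0.704, 0.064, -0.063, 0.704]
contact_force: [-5.7, 0.5, -7.0]
finger_gap: 0.294
```

```bash
python3 -c "
from h import *
rk()"
```

```text
t 8.77 rack xy mm -17.49 -0.32 z 247.09 F -5.69 -0.51 -7.02 M [ 0.25  1.09 -0.01]
dp [-0.19 -0.17 -0.02] turn 0.002 jaw -10.31 tilt 0.03
```

Request:
play_rows(
  commands=[
    {"dp": [0.05,0,0],"turn": 0,"claw": 1},
    {"dp": [0.1,0,0],"turn": 0,"claw": 1},
    {"dp": [0.15,0,0],"turn": 0,"claw": 1},
    {"dp": [0.2,0,0],"turn": 0,"claw": 1},
    {"dp": [0.2,0,0],"turn": 0,"claw": 1},
    {"dp": [0.2,0,0],"turn": 0,"claw": 1},
  ],
)

```text
time: 9.27
ee_pos: [0.5075, -0.1299, 0.2471]
orientation: [-0.704, 0.064, -0.063, 0.704]
contact_force: [-4.8, 0.0, -7.6]
finger_gap: 0.3
```

```bash
python3 -c "
from h import *
rk()"
```

```text
t 9.27 rack xy mm -15.5 -0.31 z 247.1 F -4.73 -0.84 -7.63 M [0.35 1.3  0.07]
dp [-0.39 -0.17 -0.02] turn 0.002 jaw -10.31 tilt 0.03
```

Request:
play_rows(
  commands=[
    {"dp": [0.05,0,0],"turn": 0,"claw": 1},
    {"dp": [0.1,0,0],"turn": 0,"claw": 1},
    {"dp": [0.1,0,0],"turn": 0,"claw": 1},
    {"dp": [0.1,0,0],"turn": 0,"claw": 1},
  ],
)

```text
time: 9.6
ee_pos: [0.5084, -0.1301, 0.2471]
orientation: [-0.704, 0.064, -0.063, 0.704]
contact_force: [-6.1, 1.7, -6.9]
finger_gap: 0.295
```

```bash
python3 -c "
from h import *
rk()"
```

```text
t 9.6 rack xy mm -14.55 -0.32 z 247.11 F -6.28 0.61 -6.89 M [0.37 1.39 0.01]
dp [-0.49 -0.17 -0.02] turn 0.002 jaw -10.31 tilt 0.03
```

Request:
play_rows(
  commands=[
    {"dp": [0.05,0,0],"turn": 0,"claw": 1},
    {"dp": [0.1,0,0],"turn": 0,"claw": 1},
    {"dp": [0.15,0,0],"turn": 0,"claw": 1},
    {"dp": [0.15,0,0],"turn": 0,"claw": 1},
    {"dp": [0.15,0,0],"turn": 0,"claw": 1},
  ],
)

```text
time: 10.02
ee_pos: [0.5098, -0.1303, 0.2471]
orientation: [-0.704, 0.064, -0.063, 0.704]
contact_force: [-6.1, 1.2, -6.6]
finger_gap: 0.293
```

Run:
```python
from h import *
rk();F=[]
for i in range(6):
    snap('wrist','w5');F.append(np.r_[robot.state()['contact_force'],robot.state()['wrist_torque']])
print(np.mean(F,0).round(2),np.std(F,0).round(2))
```

```text
t 10.02 rack xy mm -13.14 -0.3 z 247.09 F -6.18 0.13 -6.61 M [0.36 1.56 0.01]
dp [-0.63 -0.17 -0.02] turn 0.002 jaw -10.31 tilt 0.05
[-5.75  1.41 -6.73  0.39  1.52  0.01] [0.37 0.67 0.45 0.03 0.03 0.01]
```

Request:
play_rows(
  commands=[
    {"dp": [0.05,0,0],"turn": 0,"claw": 1},
    {"dp": [0.05,0.1,0],"turn": 0,"claw": 1},
    {"dp": [0.05,0.2,0],"turn": 0,"claw": 1},
    {"dp": [0.05,0.3,0],"turn": 0,"claw": 1},
    {"dp": [0.05,0.4,0],"turn": 0,"claw": 1},
    {"dp": [0.05,0.5,0],"turn": 0,"claw": 1},
    {"dp": [0.05,0.5,0],"turn": 0,"claw": 1},
    {"dp": [0.05,0.5,0],"turn": 0,"claw": 1},
  ],
)

```text
time: 10.98
ee_pos: [0.5105, -0.1306, 0.2424]
orientation: [-0.704, 0.064, -0.064, 0.704]
contact_force: [-6.4, 1.0, -4.9]
finger_gap: 0.295
```

```bash
python3 -c "
from h import *
rk()"
```

```text
t 10.98 rack xy mm -12.44 -0.48 z 242.43 F -6.51 -0.2 -4.91 M [0.3  1.61 0.  ]
dp [-0.7  -0.64 -0.  ] turn 0.001 jaw -10.32 tilt 0.01
```

Request:
play_rows(
  commands=[
    {"dp": [0,0.1,0],"turn": 0,"claw": 1},
    {"dp": [0,0.2,0],"turn": 0,"claw": 1},
    {"dp": [0,0.3,0],"turn": 0,"claw": 1},
    {"dp": [0,0.4,0],"turn": 0,"claw": 1},
    {"dp": [0,0.4,0],"turn": 0,"claw": 1},
  ],
)

```text
time: 11.4
ee_pos: [0.5105, -0.1306, 0.2384]
orientation: [-0.704, 0.064, -0.064, 0.704]
contact_force: [-5.2, 0.3, -4.0]
finger_gap: 0.296
```

```bash
python3 -c "
from h import *
rk()"
```

```text
t 11.4 rack xy mm -12.41 -0.47 z 238.39 F -5.18 -0.65 -3.96 M [0.31 1.52 0.06]
dp [-0.7  -1.04 -0.  ] turn 0.001 jaw -10.32 tilt 0.01
```

Request:
play_rows(
  commands=[
    {"dp": [0,0.1,0],"turn": 0,"claw": 1},
    {"dp": [0,0.2,0],"turn": 0,"claw": 1},
    {"dp": [0,0.25,0],"turn": 0,"claw": 1},
    {"dp": [0,0.25,0],"turn": 0,"claw": 1},
    {"dp": [0,0.25,0],"turn": 0,"claw": 1},
  ],
)

```text
time: 11.82
ee_pos: [0.5105, -0.1306, 0.2359]
orientation: [-0.704, 0.064, -0.064, 0.704]
contact_force: [-6.4, 0.5, -4.1]
finger_gap: 0.294
```

```bash
python3 -c "
from h import *
rk()"
```

```text
t 11.82 rack xy mm -12.44 -0.48 z 235.94 F -6.4 -0.68 -4.09 M [0.25 1.6  0.01]
dp [-0.7  -1.29 -0.  ] turn 0.001 jaw -10.32 tilt 0.01
```

Request:
play_rows(
  commands=[
    {"dp": [0,0.05,0],"turn": 0,"claw": 1},
    {"dp": [0,0.1,0],"turn": 0,"claw": 1},
    {"dp": [0,0.15,0],"turn": 0,"claw": 1},
    {"dp": [0,0.2,0],"turn": 0,"claw": 1},
    {"dp": [0,0.2,0],"turn": 0,"claw": 1},
  ],
)

```text
time: 12.23
ee_pos: [0.5105, -0.1306, 0.234]
orientation: [-0.704, 0.064, -0.064, 0.704]
contact_force: [-5.8, 1.0, -3.9]
finger_gap: 0.294
```

```bash
python3 -c "
from h import *
rk()"
```

```text
t 12.23 rack xy mm -12.39 -0.49 z 233.98 F -5.92 -0.06 -3.92 M [0.33 1.58 0.02]
dp [-0.7  -1.48  0.  ] turn 0.001 jaw -10.32 tilt 0.0
```

Request:
play_rows(
  commands=[
    {"dp": [0,0.05,0],"turn": 0,"claw": 1},
    {"dp": [0,0.1,0],"turn": 0,"claw": 1},
    {"dp": [0,0.1,0],"turn": 0,"claw": 1},
  ],
)

```text
time: 12.48
ee_pos: [0.5106, -0.1307, 0.2336]
orientation: [-0.704, 0.064, -0.064, 0.704]
contact_force: [-8.7, 1.6, 2.4]
finger_gap: 0.298
```

```bash
python3 -c "
from h import *
rk()"
```

```text
t 12.48 rack xy mm -12.3 -0.54 z 233.59 F -8.81 -0.03 2.43 M [0.42 2.1  0.01]
dp [-0.71 -1.52  0.01] turn 0.001 jaw -10.33 tilt 0.03
```

Request:
play_rows(
  commands=[
    {"dp": [-0.05,0,0],"turn": 0,"claw": 1},
    {"dp": [-0.1,0,0],"turn": 0,"claw": 1},
    {"dp": [-0.13,-0.03,0],"turn": 0,"claw": 1},
    {"dp": [-0.13,-0.03,0],"turn": 0,"claw": 1},
  ],
  squeeze=20,
)

```text
time: 12.82
ee_pos: [0.5097, -0.1305, 0.2336]
orientation: [0.704, -0.063, 0.064, -0.704]
contact_force: [-3.5, -0.5, -1.0]
finger_gap: 0.295
```

Run:
```python
from h import *
rk();snap('scene','s6');snap('wrist','w6')
a=cv2.imread('pics/s6.png')[100:220,160:300];b=cv2.imread('pics/w6.png')
cv2.imwrite('pics/c6.png',np.hstack([cv2.resize(a,(467,400),interpolation=2),b[:,160:490]]))
```

```text
t 12.82 rack xy mm -13.19 -0.49 z 233.6 F -3.39 -1.12 -1.04 M [ 0.06  0.85 -0.03]
dp [-0.62 -1.52 -0.  ] turn 0.001 jaw -10.32 tilt 0.08
```

View pics/c6.png

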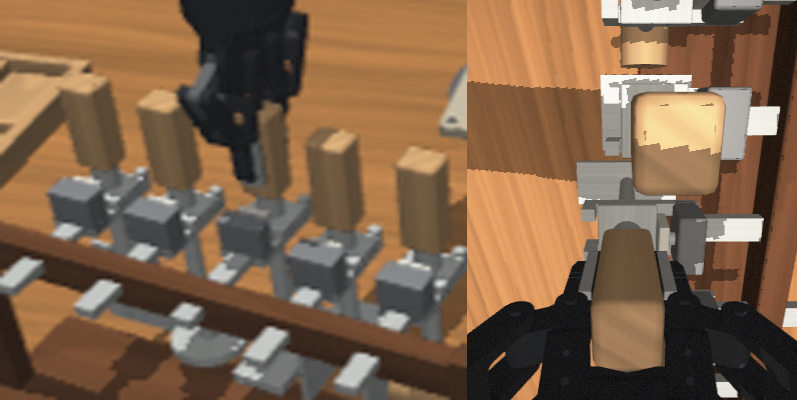

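The picture shows the collar down on the middle fork, in line with its neighbours. Next I release.

Request:
play_rows(
  commands=[
    {"dp": [0,0,0],"turn": 0,"claw": 0.6},
    {"dp": [0,0,0],"turn": 0,"claw": 0.4},
    {"dp": [0,0,0],"turn": 0,"claw": 0.2},
    {"dp": [0,0,0],"turn": 0,"claw": 0.1},
    {"dp": [0,0,0],"turn": 0,"claw": 0.1},
    {"dp": [0,0,0],"turn": 0,"claw": 0.1},
  ],
)

```text
time: 13.42
ee_pos: [0.5095, -0.1303, 0.2332]
orientation: [-0.704, 0.063, -0.064, 0.704]
contact_force: [-0.4, 0.0, 0.2]
finger_gap: 0.897
```

Request:
play_rows(
  commands=[
    {"dp": [0,-1,0],"turn": 0,"claw": 0.1},
    {"dp": [0,-3,0],"turn": 0,"claw": 0.1},
    {"dp": [0,-6,0],"turn": 0,"claw": 0.1},
    {"dp": [0,-9,0],"turn": 0,"claw": 0.1},
    {"dp": [0,-12,0],"turn": 0,"claw": 0.1},
    {"dp": [0,-12,0],"turn": 0,"claw": 0.1},
    {"dp": [0,-12,0],"turn": 0,"claw": 0.1},
  ],
)

```text
time: 14.0
ee_pos: [0.5099, -0.1306, 0.3551]
orientation: [-0.704, 0.062, -0.065, 0.704]
contact_force: [-0.8, 0.2, -0.1]
finger_gap: 0.899
```

Run:
```python
from h import *
st();snap('scene','s7');snap('wrist','w7')
a=cv2.imread('pics/s7.png')[100:220,160:300];b=cv2.imread('pics/w7.png')
cv2.imwrite('pics/c7.png',np.hstack([cv2.resize(a,(467,400),interpolation=2),b[:,160:490]]))
```

```text
{'time': np.float64(14.0), 'ee_pos': array([ 0.5099, -0.1306,  0.3551]), 'orientation': array([-0.7041,  0.0624, -0.0649,  0.7044]), 'contact_force': array([-0.846 ,  0.2041, -0.1302]), 'wrist_torque': array([0.0151, 0.0368, 0.0214]), 'finger_gap': np.float64(0.8986), 'joint_positions': array([-0.5066,  0.064 ,  0.7153,  1.5911, -0.0429,  1.4987,  0.0304])}
```

View pics/c7.png

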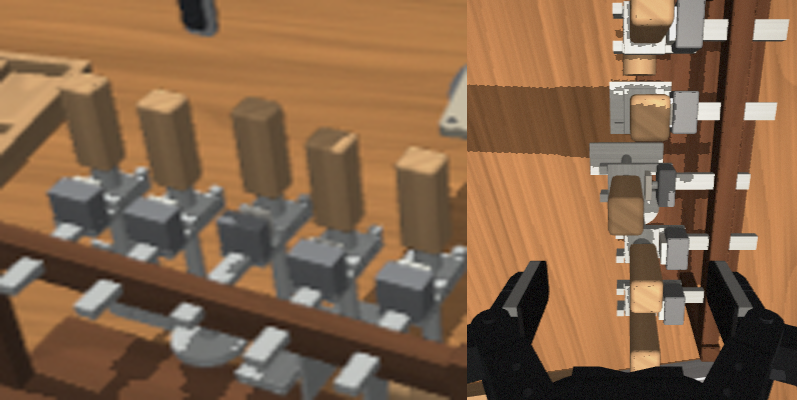

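Run:
```python
from h import *
th=np.radians(-10.4);X=np.array([np.cos(th),np.sin(th)]);Y=np.array([-X[1],X[0]]);H=np.array([.5228,-.1324])
w=load('w7');s=load('s7')
for n,p in(('wrist',onz(w,(320,215),.263)),('scene',onz(s,(160+259/3.336,100+105/3.336),.263)),('tri',tri([(w,(320,215)),(s,(160+259/3.336,100+105/3.336))]))):
    print(n,p.round(4),((p[:2]-H)@X*1e3).round(1),((p[:2]-H)@Y*1e3).round(1))
d=cv2.absdiff(load('s0')['image'],s['image'])[100:300,340:560];print('diff around presses max mean',d.max(),d.mean())
robot.hand_in()
```

```text
wrist [ 0.5109 -0.1284  0.263 ] -12.4 1.8
scene [ 0.5066 -0.1265  0.263 ] -17.0 2.9
tri [ 0.5109 -0.1259  0.266 ] -12.9 4.3
diff around presses max mean 162 5.734060606060606
the job is handed in; nothing more can be done
```

The long-foot press is hanging on the empty middle hook and released. I handed the job in at about 14 s of the 69 s allowed; no verdict was reported.

- **Reach:** the images put the fork about 13 mm nearer than drawn. When I pushed in, the pad began to give within about 1–2 mm of the place that predicted. I stopped at about 6 N, roughly 7 mm in, and lowered without catching the lips.
- **Seating:** the collar met the prongs at the expected height, with a vertical force change of about 6 N. The highest force I read while it touched the rack was about 9 N, against the 30 N limit; readings came only at the end of each move.
- **After letting go:** the picture shows the press level and in line with its neighbours, and the gripper is clear with near-zero force. The wrist view puts the handle top 1.8 mm off the centre line, which is within reading error.
- **Checks that disagreed or were not made:** the scene view puts the handle top 2.9 mm off, and the two views together 4.3 mm, from rough pixel readings. I did not measure the tilt directly. My before-and-after image comparison around the round-foot press was inconclusive, because the lifted press was in that area. I did not measure the neighbouring tools either; they only looked in place in the last picture.

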